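# Load the edgebander's glue unit

### The job

Take the slimmer glue stick, the one that fits, from the tray and slide it into the sloping feed tube until it is fully home. Then swing the keeper arm all the way over the end of the stick. Leave the two thicker sticks standing where they are.

Things in the scene. Friction and masses are not known exactly. Their poses are not given: they have to be found in the camera images.
- stick: the slim glue stick: a solid cream-coloured cylinder, 40 mm in diameter and 150 mm long, both ends chamfered 3 mm, 0.15 to 0.31 kg; it stands upright in one cell of the tray. Origin: centre of its lower end; z runs along its axis, up as it stands
- stick_mid (a point): the middle of the slim stick, on its axis, 75 mm from either end
- thick_a: a thicker glue stick of the same colour, 56 mm in diameter and 150 mm long, standing upright in another cell of the tray; it does not fit the tube and stays. Origin: centre of its lower end, z up along its axis
- thick_b: the other thick glue stick, just like the first
- tray: fixed steel tray, 85 mm (its x) by 250 mm (its y), floor 4 mm thick, rims 25 mm high, with two low dividers that make three cells in a row along its y, centres 82 mm apart; one stick stands in each cell, in any order, up to 5 mm off the cell's centre. Origin: centre of its underside, z up
- tube: fixed aluminium feed tube, leaning 30 degrees from vertical, its mouth roughly towards the robot. Origin: centre of the bore's flat floor, 78 mm above the table; z along the bore, out of the mouth (up and towards the robot); y level; x up and away from the robot, to the side of the keeper's post. Outside 64 mm in diameter
- keeper (a joint): angle of the keeper arm in rad: parked beside the tube at the start (0 to 0.35), fully over the tube at 1.92, its stop. It turns about its post's axis, anticlockwise as seen looking into the tube's mouth as the value grows. It stays where it is left; moving it takes about 2 N at the pin
- keeper_pin (a point): middle of the steel pin on the keeper's end, by which it is moved: 14 mm in diameter, 35 mm long, parallel to the bore, from z = 162 to 197 mm of the tube's frame (this point: 179.5). At joint value q it is at x = 70 + 70 cos(1.222 + q), y = 70 sin(1.222 + q) mm of the tube's frame, so on the bore's axis at 1.92
- tube_mouth (a point): centre of the tube's mouth, 85 mm along the tube's z from the bore's floor. The bore is 43.5 mm in diameter and 85 mm deep; its last 8 mm flare out to 53 mm. A stick that is fully home stands 65 mm out of the mouth, its outer end at z = 150 mm of the tube's frame
- keeper_post (a point): on the axis of the keeper's post (16 mm in diameter, parallel to the bore), at x = 70, y = 0, z = 154 mm of the tube's frame: the underside of the keeper arm, a flat steel bar 20 mm wide and 8 mm thick. It clears the end of a stick that is fully home by 4 mm; a stick that stands out farther blocks it
Things that resemble listed ones, but are neither listed nor needed, are in the scene too. Leave any pink look-alike of the stick alone.

How it is judged:
By the outcome, as a careful person would: the job done as asked, in the order asked, and still so for the second after the job is handed in, with the robot touching nothing.
It also fails if it takes over 59 s, if anything falls off the work surface, if the arm or the gripper's body presses on something with over 40 N, if the wrist force passes 120 N, or if a joint passes its speed limit or range.

### The arm

A 6-joint arm with a two-finger parallel gripper is mounted at the origin on the work surface. World frame = base frame: x ahead of the robot, y to its left, z up, the work surface at z = 0. Lengths are in m, angles in rad, forces in N, time in s.
With the tool pointing down it reaches from about 0.375 to 0.975 m from the base axis. Payload 3.8 kg.
Tool frame: the origin (TCP) lies midway between the tips of the shut fingers; the grasp point (between the pads) lies 19 mm behind it; z points along the fingers, y is the direction in which the jaws open and shut (so a half turn about z gives the same grasp; the last joint's range is limited). The gripper opens to 85 mm and grips with 20 to 120 N. Pads are 22 mm wide; open, the fingers measure 114 mm over their backs; the gripper's body (76 mm by 85 mm) begins 54 mm behind the grasp point. The pads swing forward as they close: fully open they stand 13 mm farther back than shut.
Start: joints at [1.164, 0.264, 1.604, -0, 1.274, -0.037], TCP at [0.244, 0.629, 0.231] pointing down, gripper open.
Joint ranges: [-2.63, 2.63], [-0.94, 2.18], [0.31, 2.57], [-1.31, 4.45], [0, 2.66], [-2.55, 2.55]. Speed limits (rad/s): [2.57, 2.57, 3.14, 3.14, 3.14, 3.14].

### API

Orientations are given as a rotation vector (axis times angle).
In Python, from workcell import bot gives the robot as it stands. The module is installed in compiled form; this text tells all that it offers.
- The arm moves only by the tool move_arm, never from a script. Its argument "steps" is a list of rows, each a list of 5 numbers: the shift along the tool's x, y, z in mm, then the turn about the tool's z in degrees, then the opening in per cent of the stroke, from 0 (shut) to 100 (fully open). In form: [[tx, ty, tz, turn, claw], ...]. A call has 1 to 20 rows; each row is the pose to reach, as a shift and turn from the pose commanded when the call began, along the tool's axes at that moment; what a row does not reach only later rows make up. A row lasts 1/10 s, in which the tool goes at most 50 mm and 8.59 degrees, less where a joint would pass 70% of its speed; a pose out of reach is approached as far as the arm can. A call with a gripper value outside its range is refused whole. The fingers move at their own pace and stop on an object; "newtons" is the grip in N (left out, the last holds). Time passes only in rows, so rows that repeat a pose let the fingers close. It gives the time, the measured TCP pose, the force and the opening at its end, in the units of the state.
- bot.read_state(): the state, without advancing time (a new reading comes with each control period).
- bot.read_camera(name): name is "scene" or "top" or "wrist"; returns a dict with "pixels" (480x640x3 uint8, red, green, blue), "depth" (480x640 float32, m along the optical axis (not along the pixel's ray), 0 where there is no reading), "fovy" (degrees; the focal length in pixels is half the picture's height over the tangent of half this angle, whatever the lens; pixels are square), "cx", "cy" (the principal point, pixels), "xyz" and "attitude" of the camera in the world. Camera axes: x right, y up, looking along -z (the intrinsics and any distortion apply to the point x, -y, -z); pixel columns grow to the right and rows downward; lengths in m; the calibration is good to about 2 mm. A picture is of the moment at which its call begins.
- bot.finish_job(): hands the job in, once; it reports no verdict.
The state is a dict: "time": time; "q": joint angles; "joint_vel": joint speeds; "joint_torque": joint torques, N m; "tool_pos": TCP position; "tcp_rot": TCP orientation; "wrist_force": force on the tool from outside, world axes, zero at the start; "torque": the same for the moment, N m; "width": opening from 0.0 (shut) to 1.0 (fully open).
Only numpy, scipy, OpenCV 4.12 (cv2) and the standard library are available. Lean on these libraries where they do the work, as an engineer would, in place of code of your own. Each camera call takes 0.05 s, during which the arm holds its last target.

## Working session

There is one attempt and no reset: what is moved stays moved. The work goes in short steps, Python scripts to look and compute and a tool call to move; the robot and the scene stay as the last step left them, time stands still between calls to the robot, and variables do not carry over. Pictures are saved under pics/ and viewed, and the job is handed in when it is done.

Besides the shell and the picture viewer there is one more tool, called as name([rows], argument=value, ...), one row to a line, values as JSON. move_arm: Moves the arm, as the interface text tells. Its arguments: {"type":"object","properties":{"steps":{"type":"array","items":{"type":"array","items":{"type":"number"}}},"newtons":{"type":"number"}},"required":["steps"]}

```bash
mkdir -p pics; cat > h.py <<'E'
import numpy as np,cv2
from workcell import bot
from scipy.spatial.transform import Rotation as R
def cam(n):
    d=bot.read_camera(n); np.savez(f'{n}.npz',**{k:np.array(v) for k,v in d.items()}); return d
def load(n): return dict(np.load(f'{n}.npz',allow_pickle=True))
def rot(a):
    a=np.array(a,float)
    return a if a.shape==(3,3) else (R.from_rotvec(a).as_matrix() if a.size==3 else R.from_quat(a).as_matrix())
def pts(d):
    f=240/np.tan(np.radians(float(d['fovy']))/2)
    v,u=np.mgrid[0:480,0:640]; z=d['depth']
    c=np.stack([(u-float(d['cx']))/f*z,-(v-float(d['cy']))/f*z,-z],-1)
    return c@rot(d['attitude']).T+np.array(d['xyz'])
E
python3 - <<'E'
from h import *
for n in ['scene','top','wrist']:
    d=cam(n); cv2.imwrite(f'pics/{n}0.png',d['pixels'][:,:,::-1])
    print(n,{k:v for k,v in d.items() if k not in('pixels','depth')})
print(bot.read_state())
E
```

```text
scene {'fovy': 48.74447349986144, 'cx': 314.5452694435278, 'cy': 244.1949385188889, 'xyz': array([1.16713545, 0.16901904, 1.22836165]), 'attitude': array([0.39006486, 0.51009248, 1.83352496])}
top {'fovy': 44.426193287409845, 'cx': 312.1902160384103, 'cy': 230.2012748489488, 'xyz': array([0.35738149, 0.00135551, 1.31562329]), 'attitude': array([ 0.12483868, -0.14609345, -1.58654856])}
wrist {'fovy': 67.59219406031366, 'cx': 318.36700769566335, 'cy': 238.9850345512024, 'xyz': array([0.17622113, 0.65565795, 0.37225368]), 'attitude': array([-0.25508164, -0.17199158,  1.19208707])}
{'time': 0.15, 'q': array([ 1.16408569e+00,  2.64603200e-01,  1.60507006e+00, -3.19725022e-05,
        1.27371433e+00, -3.69465127e-02]), 'joint_vel': array([-0.00072299, -0.0002768 , -0.00278038, -0.00047078,  0.00043982,
        0.00028691]), 'joint_torque': array([ 5.05884800e-04, -5.15908849e+01, -3.67957234e+01,  4.63688173e-05,
        8.10641621e-03, -1.95525780e-05]), 'tool_pos': array([0.24375474, 0.62883297, 0.2302272 ]), 'tcp_rot': array([-5.77439056e-01, -3.08769608e+00,  2.76062819e-03]), 'wrist_force': array([-0.19940825,  0.80248135, -0.4735429 ]), 'torque': array([ 0.01492311, -0.04005433, -0.00042236]), 'width': 0.9992207457900008}
```

View pics/scene0.png

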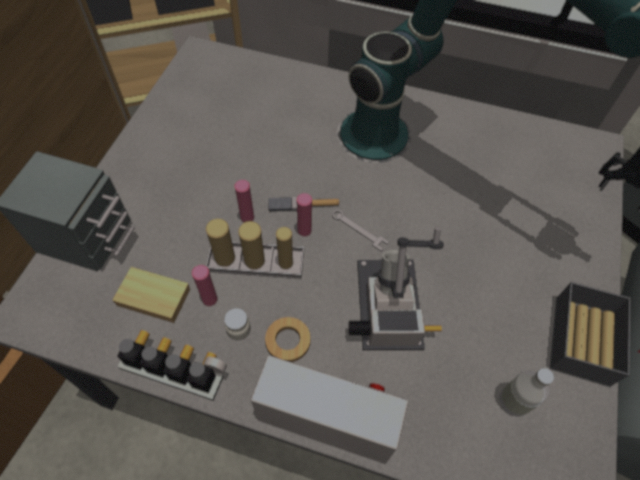

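View pics/top0.png

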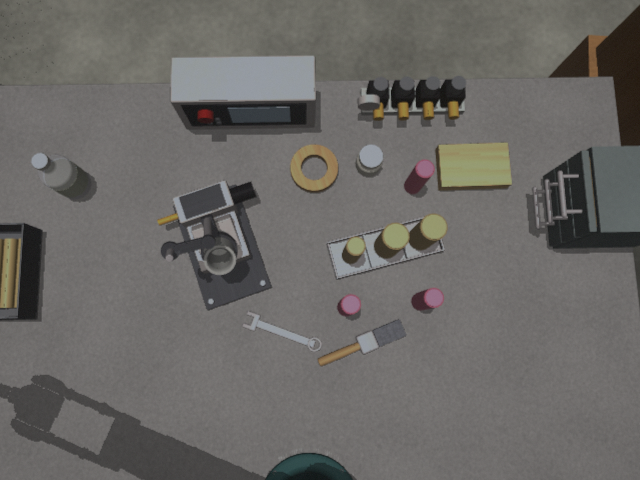

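View pics/wrist0.png

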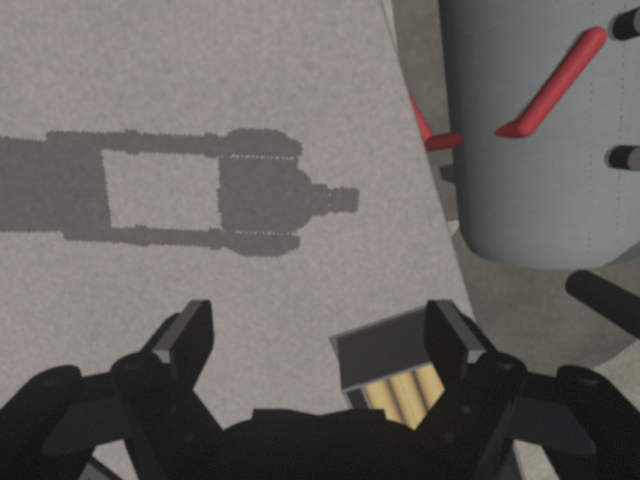

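The scene shows three cream sticks in the tray. In top0 their tops are near (356,246), (396,237) and (433,228), and the three pink ones are decoys. The tube's mouth is near (222,255), with the keeper's pin near (168,251). Next I'll measure positions and enlarge both areas.

```bash
python3 - <<'E'
from h import *
d=load('top'); P=pts(d); im=d['pixels'][:,:,::-1]
a=cv2.resize(im[205:285,320:450],None,fx=6,fy=6,interpolation=cv2.INTER_CUBIC)
b=cv2.resize(im[170:315,140:285],None,fx=4,fy=4,interpolation=cv2.INTER_CUBIC)
cv2.imwrite('pics/c_tray.png',a); cv2.imwrite('pics/c_tube.png',b)
s=load('scene'); cv2.imwrite('pics/c_tube_s.png',cv2.resize(s['pixels'][220:360,340:460,::-1],None,fx=4,fy=4,interpolation=cv2.INTER_CUBIC))
print('table',np.median(P[330:400,200:260,2]))
reg=np.zeros((480,640),bool); reg[205:285,320:450]=1
m=(reg&(P[...,2]>.14)&(P[...,2]<.165)).astype(np.uint8)
n,l,st,c=cv2.connectedComponentsWithStats(m)
for i in range(1,n):
    if st[i,4]<60: continue
    Q=P[l==i]; (x,y),r=cv2.minEnclosingCircle((Q[:,:2]*1000).astype(np.float32)); print(i,st[i,4],c[i],x,y,r,np.median(Q[:,2]))
# same in scene cam
Ps=pts(s); m=((Ps[...,2]>.145)&(Ps[...,2]<.165)&(abs(Ps[...,0]-.5)<.35)).astype(np.uint8)
n,l,st,c=cv2.connectedComponentsWithStats(m)
for i in range(1,n):
    if st[i,4]<40: continue
    Q=Ps[l==i]; (x,y),r=cv2.minEnclosingCircle((Q[:,:2]*1000).astype(np.float32)); print('s',i,st[i,4],c[i],x,y,r,np.median(Q[:,2]))
E
```

```text
table 0.0002244465331247003
1 615 [433.2504065 227.2097561] 561.2890625 -261.9306945800781 28.465919494628906 0.15327723019713302
2 615 [395.31056911 236.3300813 ] 545.1046752929688 -184.22012329101562 28.411359786987305 0.15327421503888772
3 317 [355.50473186 246.27129338] 525.8818359375 -102.78973388671875 19.86564064025879 0.15339623671125535
s 1 56 [ 2.73214286 48.91071429] 169.9281005859375 -1135.9195556640625 19.615537643432617 0.1532381153512984
s 2 161 [241.7515528  185.91304348] 421.16705322265625 -254.38711547851562 21.5369873046875 0.150616925055981
s 5 40 [112.575 192.9  ] 550.786376953125 -549.422119140625 14.010438919067383 0.15794246309554338
s 8 166 [303.84939759 199.90361446] 411.995361328125 -88.2645263671875 21.19765853881836 0.15121407657017982
s 11 101 [101.47524752 210.08910891] 605.0619506835938 -549.0233154296875 34.72269821166992 0.15695783731844948
s 17 358 [ 57.31005587 231.56703911] 676.4183349609375 -647.542236328125 104.61650848388672 0.1554348058850531
s 19 375 [216.888      228.71733333] 563.320068359375 -258.66168212890625 28.94572639465332 0.15456816871076828
s 20 380 [249.22105263 231.67105263] 544.27294921875 -182.2605743408203 29.773279190063477 0.15443321963070455
s 21 206 [283.48058252 234.40291262] 527.0780639648438 -101.31124114990234 21.076030731201172 0.15427424100245934
s 24 52 [406.34615385 260.90384615] 504.8337097167969 194.1521759033203 23.12874984741211 0.15246675120221997
s 25 148 [388.69594595 264.5472973 ] 522.7709350585938 159.69146728515625 29.108829498291016 0.1541918101251346
s 28 206 [199.87378641 272.30582524] 684.8153686523438 -249.00250244140625 21.085996627807617 0.15012846446643024
s 29 78 [398.21794872 289.48717949] 585.7610473632812 197.2507781982422 12.24677848815918 0.15152859409538166
s 34 133 [534.95488722 384.72932331] 705.8834228515625 518.91064453125 19.971967697143555 0.15051262457993686
```

View pics/c_tray.png

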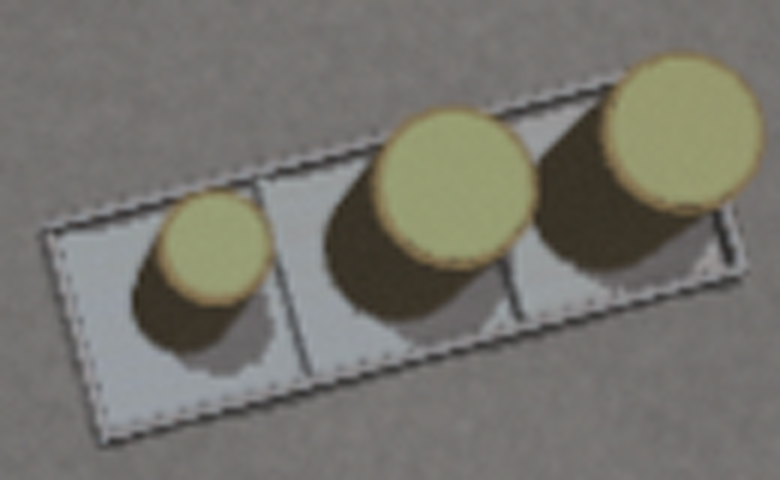

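View pics/c_tube.png

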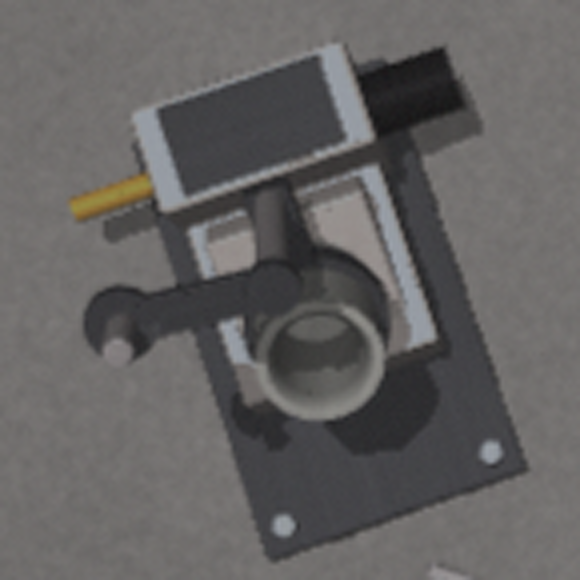

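View pics/c_tube_s.png

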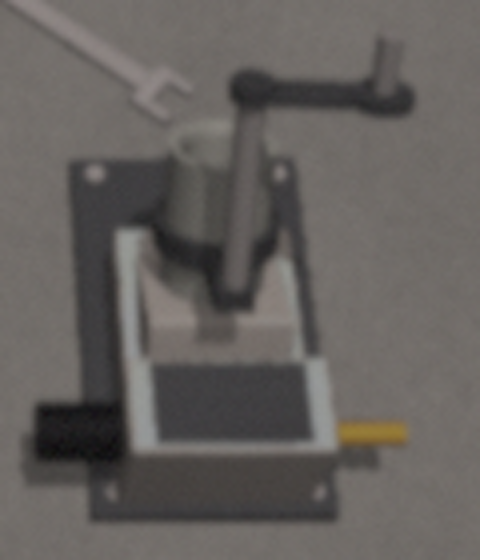

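The enlarged crop settles it. The stick at top pixel (356,246) measures r≈19.9 mm, against 28.4 mm for the ones at (395,236) and (433,227), so it is the slim one. It stands in the end cell. Now I'll fit the tube pose.

```bash
python3 - <<'E'
from h import *
from scipy.optimize import least_squares
T=load('top');S=load('scene');P=pts(T)*1000;Q=pts(S)*1000
np.set_printoptions(precision=1,suppress=True)
def px(d,u,v,z): # intersect with height z mm
    f=240/np.tan(np.radians(float(d['fovy']))/2)
    r=rot(d['attitude'])@np.array([(u-float(d['cx']))/f,-(v-float(d['cy']))/f,-1]); o=np.array(d['xyz'])*1000
    return o+r*(z-o[2])/r[2]
m0=px(T,220.5,259.5,151.6); print('mouth guess',m0, 'near depth',P[262:275:3,221])
# plate edges -> yaw
a=[px(T,140+u/4,170+v/4,4) for u,v in [(268,560),(527,470)]]; e=a[1]-a[0]; print('plate front edge dir deg',np.degrees(np.arctan2(e[1],e[0])),a)
# tray
c=[px(T,320+u/6,205+v/6,25) for u,v in [(45,232),(105,440),(742,270)]]
print('tray corners',c); e=c[2]-c[1]; print('tray y dir',np.degrees(np.arctan2(e[1],e[0])),np.linalg.norm(e),np.linalg.norm(c[0]-c[1]))
def frame(p):
    yaw=p[2]; h=np.array([np.cos(yaw),np.sin(yaw),0]) # horizontal toward 'away' 
    z=np.array([0,0,1])*np.cos(np.pi/6)-h*.5; x=h*np.cos(np.pi/6)+np.array([0,0,.5]); y=np.cross(z,x)
    return np.array([p[0],p[1],78.]),np.stack([x,y,z],1)
def loc(p,X): o,M=frame(p); return (X-o)@M
yaw0=np.arctan2(e[1],e[0])
def fit(Xs,yaw0,both=True):
    p=np.array([m0[0]+42.5*np.cos(yaw0),m0[1]+42.5*np.sin(yaw0),yaw0])
    for it in range(15):
        sel=[]
        tol=8 if it<8 else 4
        L=loc(p,Xs); r=np.hypot(L[:,0],L[:,1])
        cyl=(abs(r-32)<tol)&(L[:,2]>30)&(L[:,2]<83)&(L[:,0]<28)
        ring=(abs(L[:,2]-85)<tol)&(r>26.5)&(r<31.5)
        def f(q):
            L=loc(q,Xs); r=np.hypot(L[:,0],L[:,1]); return np.r_[(r-32)[cyl],(L[:,2]-85)[ring]]
        p=least_squares(f,p,loss='soft_l1').x
    return p,cyl.sum(),ring.sum(),np.sqrt(np.mean(f(p)**2))
near=lambda X:X.reshape(-1,3)[np.linalg.norm(X.reshape(-1,3)[:,:2]-m0[:2],axis=1)<120]
A=near(P);B=near(Q); A=A[A[:,2]>15];B=B[B[:,2]>15]
for n,X in [('top',A),('scene',B),('both',np.r_[A,B])]:
  for y0 in [0.,.3,-.3]:
    p,*o=fit(X,y0); O,M=frame(p); print(n,p[:2],np.degrees(p[2]),o,'mouth',O+85*M[:,2])
    L=loc(p,X); k=(L[:,2]>150)&(abs(L[:,1]-35)<55)&(abs(L[:,0]-70)<60)
print('pin px', px(T,140+117/4,170+350/4,0))
np.save('p.npy',p)
L=loc(p,A);k=(L[:,2]>145)&(L[:,2]<205);print(np.c_[A,L][k][::12])
E
```

```text
mouth guess [503.8 167.1 151.6] near depth [[504.6 172.8 103.9]
 [496.5 170.6 119.7]
 [488.4 168.  137.4]
 [482.4 168.  137.2]
 [476.5 168.3 135. ]]
plate front edge dir deg -71.94903810469202 [array([410.7, 217.2,   4. ]), array([457.4,  73.9,   4. ])]
tray corners [array([550.5, -51.8,  25. ]), array([473. , -71.9,  25. ]), array([ 531.3, -309.7,   25. ])]
tray y dir -76.23376071585255 244.8152252221081 80.01339497203155
top [555.3 183. ] 8.150264008734611 [np.int64(306), np.int64(50), np.float64(2.0015544670365353)] mouth [513.2 177.  151.6]
top [543.  182.1] 19.399622800582936 [np.int64(198), np.int64(198), np.float64(1.7834324182368853)] mouth [502.9 168.  151.6]
top [555.3 183. ] 8.150264034979877 [np.int64(306), np.int64(50), np.float64(2.0015544671169794)] mouth [513.2 177.  151.6]
scene [542.3 182.5] 18.368610536048134 [np.int64(247), np.int64(67), np.float64(1.5564091851697641)] mouth [502.  169.2 151.6]
scene [542.3 182.5] 18.36861043726246 [np.int64(247), np.int64(67), np.float64(1.556409184943073)] mouth [502.  169.2 151.6]
scene [542.3 182.5] 18.368610436390014 [np.int6
[... 2205 characters left out ...]
509.7 236.5 256.1  76.4  62.  161.5]
 [510.  215.8 251.1  68.6  42.3 160.3]
 [507.7 257.3 259.7  82.3  82.3 162.3]
 [507.6 236.2 257.6  75.4  62.3 163.8]
 [507.5 215.  255.2  68.4  42.2 165.1]
 [505.8 250.1 259.6  78.7  76.1 164.2]
 [505.9 229.3 255.6  71.2  56.3 164. ]
 [504.4 257.7 257.9  78.7  83.8 162.2]
 [504.  236.1 257.4  72.3  63.4 165.4]
 [502.6 257.7 257.4  77.1  84.4 162.7]
 [502.3 236.2 256.8  70.6  64.1 165.7]
 [496.8 242.2 285.3  82.   71.4 192.1]
 [499.6 257.1 252.2  71.8  84.7 159.7]
 [499.3 235.6 251.2  65.2  64.4 162.3]
 [492.7 234.4 288.3  78.1  65.3 197.8]
 [490.7 237.3 290.5  78.3  68.7 200.2]
 [489.4 236.4 286.8  75.1  68.2 197.7]
 [485.9 239.7 287.6  73.5  72.4 199.6]]
```

Tube fit from the two cameras agrees: mouth (502.5, 168.8, 151.6) mm, yaw ≈ 18.2°. The tool can't be tilted, so the stick has to turn in the grip by about 30°. I'll lever it over the tray's end rim, then carry it tilted.

```bash
cat >> h.py <<'E'
def plan(*targets):
    """targets: (x,y,z mm, yaw of tool y in deg)"""
    s=bot.read_state(); M=R.from_rotvec(s['tcp_rot']).as_matrix(); p=np.array(s['tool_pos'])*1000
    psi=np.degrees(np.arctan2(M[1,1],M[0,1])); print('t',s['time'],'tcp',p.round(1),'psi',psi.round(1),'zaxis',M[:,2].round(4),'F',np.round(s['wrist_force'],1),'w',round(s['width'],3))
    for t in targets:
        d=M.T@(np.array(t[:3],float)-p); print(t,'->',d.round(1),'turn',round(-((t[3]-psi+180)%360-180),1))
E
python3 - <<'E'
from h import *
plan((244,629,330,68.9),(526.3,-102.2,330,13.8),(526.3,-102.2,112,13.8))
E
```

```text
t 0.15 tcp [243.8 628.8 230.2] psi 68.8 zaxis [-7.0e-04 -1.7e-03 -1.0e+00] F [-0.2  0.8 -0.5] w 0.999
(244, 629, 330, 68.9) -> [ -0.2   0.1 -99.8] turn -0.1
(526.3, -102.2, 330, 13.8) -> [-527.6 -579.7  -98.8] turn 55.0
(526.3, -102.2, 112, 13.8) -> [-527.6 -579.3  119.2] turn 55.0
```

move_arm([
  [0, 0, -50, 0, 100],
  [0, 0, -100, 0, 100],
  [-264, -290, -100, 30, 100],
  [-264, -290, -100, 30, 100],
  [-264, -290, -100, 30, 100],
  [-264, -290, -100, 30, 100],
  [-264, -290, -100, 30, 100],
  [-264, -290, -100, 30, 100],
  [-264, -290, -100, 30, 100],
  [-264, -290, -100, 30, 100],
  [-527, -579, -100, 55, 100],
  [-527, -579, -100, 55, 100],
  [-527, -579, -100, 55, 100],
  [-527, -579, -100, 55, 100],
  [-527, -579, -100, 55, 100],
  [-527, -579, -100, 55, 100],
  [-527, -579, -100, 55, 100],
  [-527, -579, -100, 55, 100],
  [-527, -579, -100, 55, 100],
  [-527, -579, -100, 55, 100],
])

```text
time: 2.15
tool_pos: [0.5258, -0.1016, 0.3306]
tcp_rot: [-1.94, -2.469, 0.0]
wrist_force: [-0.1, -1.0, 0.6]
width: 0.999
```

```bash
python3 - <<'E'
from h import *
d=cam('wrist'); cv2.imwrite('pics/w1.png',d['pixels'][:,:,::-1])
P=pts(d)*1000
m=((P[...,2]>145)&(P[...,2]<162)&(P[...,1]>-140)&(np.abs(P[...,0]-526)<60)).astype(np.uint8)
n,l,st,c=cv2.connectedComponentsWithStats(m)
for i in range(1,n):
    if st[i,4]>200: Q=P[l==i];print(st[i],c[i],cv2.minEnclosingCircle(Q[:,:2].astype(np.float32)),np.median(Q,0))
plan((526.3,-102.2,112,13.8))
E
```

```text
[ 299  195   43   44 1440] [320.17847222 216.34375   ] ((528.0595092773438, -102.82703399658203), 19.989728927612305) [ 527.4558532  -101.62856862  153.20473676]
t 2.2 tcp [ 525.6 -100.6  330.8] psi 13.8 zaxis [-1.2e-03  9.0e-04 -1.0e+00] F [ 0.1  0.3 -0.1] w 0.996
(526.3, -102.2, 112, 13.8) -> [ -1.9   0.5 218.8] turn -0.0
```

View pics/w1.png

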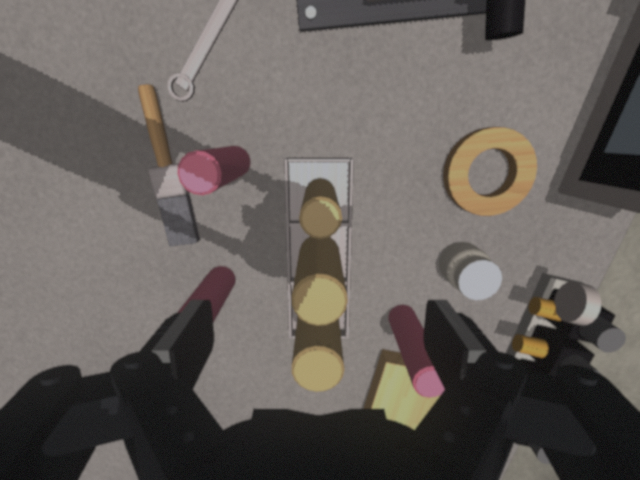

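The wrist view confirms it: slim stick top at (320,216), and clear of the pink ones. Descending and gripping gently.

move_arm([
  [-1, 1, 50, 0, 100],
  [-1, 1, 100, 0, 100],
  [-1, 1, 150, 0, 100],
  [-1, 1, 195, 0, 100],
  [-1, 1, 218, 0, 100],
  [-1, 1, 218, 0, 100],
  [-1, 1, 218, 0, 30],
  [-1, 1, 218, 0, 30],
  [-1, 1, 218, 0, 30],
  [-1, 1, 218, 0, 30],
  [-1, 1, 218, 0, 30],
  [-1, 1, 218, 0, 30],
], newtons=20)

```text
time: 3.4
tool_pos: [0.5289, -0.1022, 0.1159]
tcp_rot: [1.936, 2.469, 0.002]
wrist_force: [-1.2, 0.1, 7.8]
width: 0.468
```

```bash
python3 - <<'E'
from h import *
d=cam('scene'); cv2.imwrite('pics/s2.png',cv2.resize(d['pixels'][150:300,180:380,::-1],None,fx=4,fy=4))
plan((526.3,-102.2,112,13.8))
E
```

```text
t 3.45 tcp [ 528.9 -102.3  115.9] psi 13.8 zaxis [ 0.0037 -0.001  -1.    ] F [-1.6  0.1  6.4] w 0.463
(526.3, -102.2, 112, 13.8) -> [ 0.7 -2.5  3.9] turn -0.0
```

View pics/s2.png

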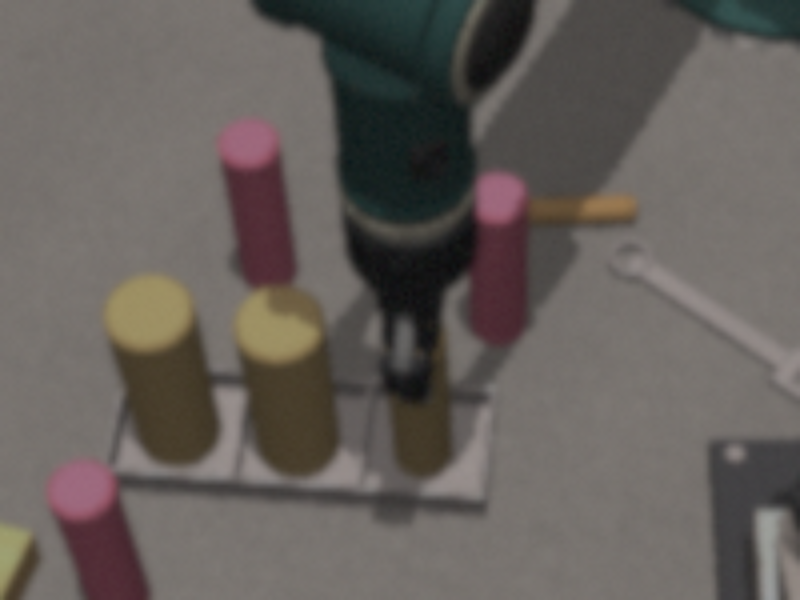

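Gripped: width 0.463 ≈ 39 mm, with the fingers on the slim stick near its top. Now I'll lever it over the end rim. Tool +x points outward, away from the thick sticks.

move_arm([
  [0, 0, -5, 0, 30],
  [10, 0, -6, 0, 30],
  [20, 0, -6, 0, 30],
  [28, 0, -6, 0, 30],
  [36, 0, -6, 0, 30],
  [44, 0, -5, 0, 30],
  [52, 0, -4, 0, 30],
  [60, 0, -3, 0, 30],
  [68, 0, -2, 0, 30],
  [76, 0, -1, 0, 30],
  [83, 0, 0, 0, 30],
  [83, 0, 0, 0, 30],
], newtons=20)

```text
time: 4.65
tool_pos: [0.5071, -0.02, 0.1131]
tcp_rot: [-1.937, -2.473, -0.0]
wrist_force: [0.3, -1.2, -1.7]
width: 0.467
```

```bash
python3 - <<'E'
from h import *
d=cam('scene'); cv2.imwrite('pics/s3.png',cv2.resize(d['pixels'][150:300,180:380,::-1],None,fx=4,fy=4))
plan()
E
```

```text
t 4.7 tcp [507.2 -20.4 113.2] psi 13.8 zaxis [-4.e-04  5.e-04 -1.e+00] F [-0.3 -0.9 -1.5] w 0.465
```

View pics/s3.png

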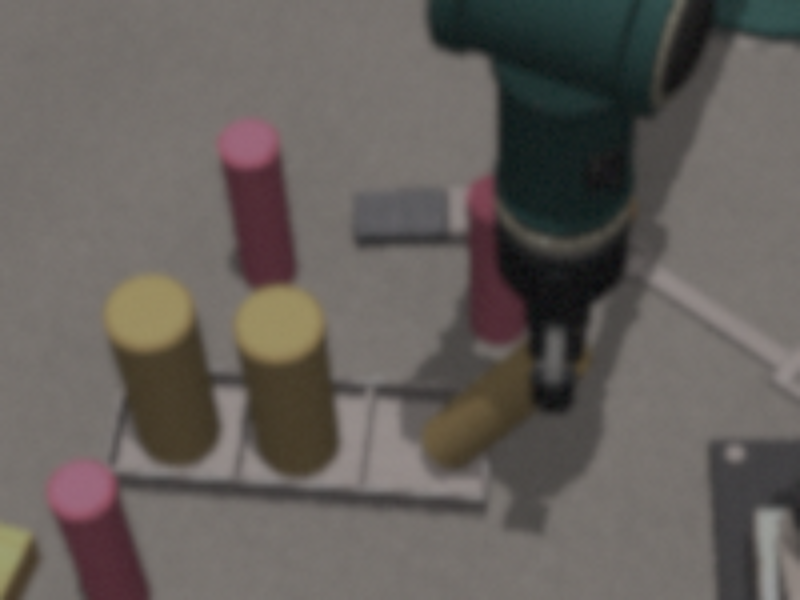

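The stick has tilted as intended: tip at (445,445) in the crop, top leaning outward. I'll firm up the grip, lift, and measure the tilt.

move_arm([
  [0, 0, 0, 0, 30],
  [0, 0, -2, 0, 30],
  [0, 0, -40, 0, 30],
  [0, 0, -85, 0, 30],
  [0, 0, -130, 0, 30],
  [0, 0, -170, 0, 30],
  [0, 0, -170, -8, 30],
  [0, 0, -170, -16, 30],
  [0, 0, -170, -24, 30],
  [0, 0, -170, -32, 30],
  [0, 0, -170, -40, 30],
  [0, 0, -170, -48, 30],
  [0, 0, -170, -56, 30],
  [0, 0, -170, -64, 30],
  [0, 0, -170, -72, 30],
  [0, 0, -170, -80, 30],
  [0, 0, -170, -88, 30],
  [0, 0, -170, -94.4, 30],
  [0, 0, -170, -94.4, 30],
], newtons=70)

```text
time: 6.6
tool_pos: [0.5071, -0.021, 0.283]
tcp_rot: [0.497, -3.101, -0.002]
wrist_force: [0.0, -0.1, -2.2]
width: 0.454
```

```bash
python3 - <<'E'
from h import *
for n in('scene','top'):
    d=cam(n)
    u=(slice(90,290),slice(180,440)) if n=='scene' else (slice(170,350),slice(240,440))
    cv2.imwrite(f'pics/{n}4.png',cv2.resize(d['pixels'][u][:,:,::-1],None,fx=3,fy=3))
    P=pts(d)*1000; np.save(n+'P4.npy',P)
plan((418.5,141,283,108.2))
E
```

```text
t 6.7 tcp [507.2 -21.  283.1] psi 108.0 zaxis [-7.e-04  5.e-04 -1.e+00] F [ 0.5  0.  -2.7] w 0.45
(418.5, 141, 283, 108.2) -> [ 34.1 181.5   0.2] turn -0.2
```

View pics/scene4.png

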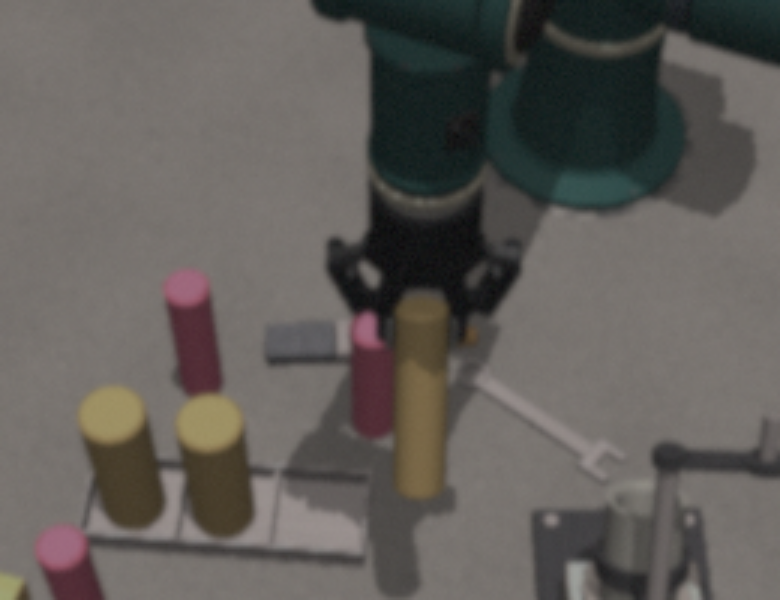

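View pics/top4.png

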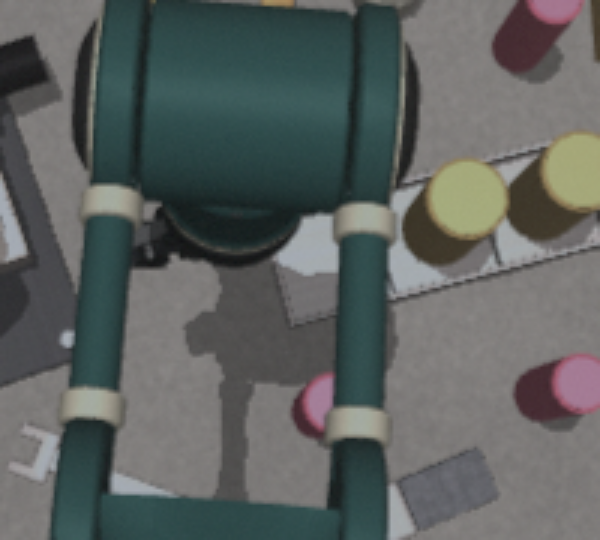

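```bash
cat > fitc.py <<'E'
from h import *
from scipy.optimize import least_squares
def fitstick(X,g,psi=108.0,tilt0=30):
    h=np.array([np.cos(np.radians(psi-90)),np.sin(np.radians(psi-90)),0])
    # params: point offset, direction (unit, up) by two angles
    def ax(p):
        a=np.array([p[2],p[3],1.]); return np.array([g[0]+p[0],g[1]+p[1],g[2]]),a/np.linalg.norm(a)
    p=np.r_[0,0,-h[:2]*np.tan(np.radians(tilt0))]
    for it in range(12):
        def rr(p,Y): c,a=ax(p); D=Y-c; t=D@a; return np.linalg.norm(D-np.outer(t,a),axis=1)-20,t
        r,t=rr(p,X); k=(abs(r)<(10 if it<5 else 4))&(abs(t)<170)
        p=least_squares(lambda q:rr(q,X[k])[0],p,loss='soft_l1').x
    c,a=ax(p); t=rr(p,X[k])[1]
    return c,a,np.percentile(t,[1,99]),k.sum(),np.sqrt(np.mean(rr(p,X[k])[0]**2))
def report(X,g,psi):
    c,a,t,n,e=fitstick(X,g,psi)
    th=np.radians(psi-90); h=np.array([np.cos(th),np.sin(th),0]); l=np.array([-np.sin(th),np.cos(th),0])
    print('n',n,'rms',e.round(2),'tilt toward robot',np.degrees(np.arctan2(-a@h,a[2])).round(2),'side tilt(+y)',np.degrees(np.arctan2(a@l,a[2])).round(2))
    print('axis pt at TCP z',c.round(1),'rel TCP: x_away',((c-g)@h).round(1),'left',((c-g)@l).round(1),'axial visible range from there',t.round(1),'low end',(c+a*t[0]).round(1),'up end',(c+a*t[1]).round(1))
E
python3 - <<'E'
from fitc import *
P=np.load('sceneP4.npy'); X=P[90+302//3:90+494//3,180+393//3:180+450//3].reshape(-1,3)
X=X[X[:,2]>80]
report(X,np.array([507.2,-21,283.1]),108.0)
E
```

```text
n 1061 rms 1.49 tilt toward robot 29.9 side tilt(+y) -0.22
axis pt at TCP z [520.1 -15.  283.1] rel TCP: x_away 14.1 left 1.7 axial visible range from there [-100.3   41.1] low end [567.5   0.8 196.1] up end [500.6 -21.5 318.8]
```

The fit gives a tilt of 29.9° with negligible side tilt. Now I'll stage the stick on the tube's axis, about 25 mm short of the mouth.

```bash
python3 - <<'E'
from h import *
plan((424,142.3,270.4,108.2))
E
```

```text
t 6.7 tcp [507.2 -21.  283.1] psi 108.0 zaxis [-7.e-04  5.e-04 -1.e+00] F [ 0.5  0.  -2.7] w 0.45
(424, 142.3, 270.4, 108.2) -> [ 28.5 181.   12.8] turn -0.2
```

move_arm([
  [30, 0, 0, 0, 30],
  [45, 40, 0, 0, 30],
  [45, 80, 0, 0, 30],
  [45, 120, 0, 0, 30],
  [45, 155, 0, 0, 30],
  [45, 175, 0, 0, 30],
  [35, 181, 6, 0, 30],
  [28.5, 181, 12.8, 0, 30],
  [28.5, 181, 12.8, 0, 30],
  [28.5, 181, 12.8, 0, 30],
])

```text
time: 7.7
tool_pos: [0.424, 0.141, 0.2696]
tcp_rot: [0.494, -3.1, 0.001]
wrist_force: [-0.7, -0.2, -1.9]
width: 0.452
```

```bash
python3 - <<'E'
from h import *
plan()
for n in ['scene','wrist']:
    d=cam(n); np.save(n+'P5.npy',pts(d)*1000)
    im=d['pixels'][:,:,::-1]
    cv2.imwrite(f'pics/{n}5.png',im if n=='wrist' else cv2.resize(im[150:330,320:500],None,fx=3.3,fy=3.3,interpolation=cv2.INTER_CUBIC))
E
```

```text
t 7.7 tcp [424.  141.  269.6] psi 108.1 zaxis [-1.9e-03 -9.0e-04 -1.0e+00] F [-0.7 -0.2 -1.9] w 0.452
```

View pics/scene5.png

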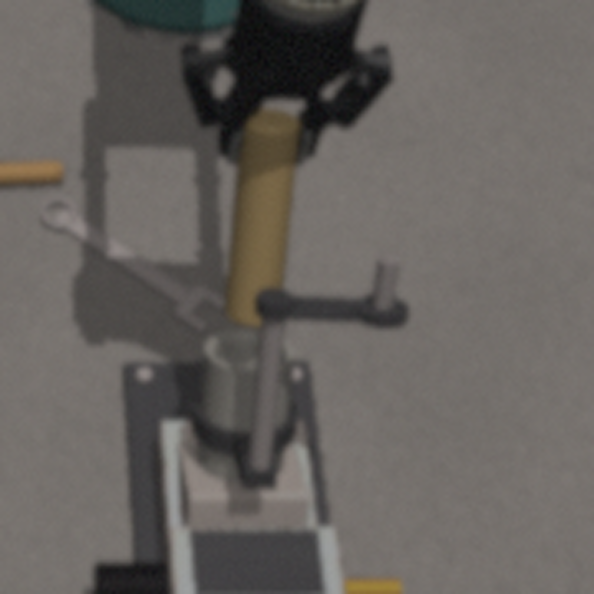

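View pics/wrist5.png

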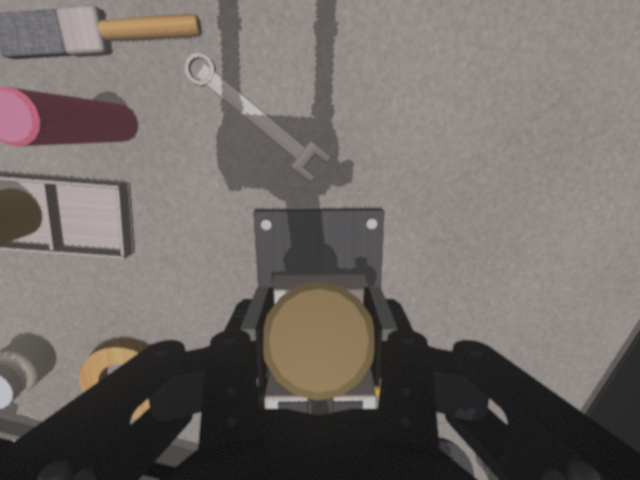

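The wrist view shows the stick end at (319,340), centred on the base plate at column 319, so the yaw is square. Next is a relative fit in the scene camera alone.

```bash
python3 - <<'E'
from fitc import *
P=np.load('sceneP5.npy'); k=3.3
X=P[150+int(125/k):150+int(320/k),320+int(225/k):320+int(305/k)].reshape(-1,3); X=X[(X[:,2]>140)]
g=np.array([424,141,269.6])
c,a,t,n,e=fitstick(X,g,108.1); report(X,g,108.1)
for name,p in [('scene',(542.3,182.5,18.37)),('both',(542.9,182.2,18.26))]:
    y=np.radians(p[2]);h=np.array([np.cos(y),np.sin(y),0]);z=np.array([0,0,.866])-h*.5;x=h*.866+np.array([0,0,.5]);yy=np.cross(z,x);M=np.stack([x,yy,z],1)
    O=np.array([p[0],p[1],78]); 
    for tt in t: print(name,((c+a*tt-O)@M).round(1))
    print('dir',(a@M).round(3))
E
```

```text
n 951 rms 1.6 tilt toward robot 29.97 side tilt(+y) -0.14
axis pt at TCP z [437.1 147.1 269.6] rel TCP: x_away 14.4 left 1.8 axial visible range from there [-97.7  41.5] low end [483.5 162.5 184.9] up end [417.4 140.6 305.6]
scene [ -0.3  -0.4 123.7]
scene [ -0.3  -0.4 262.9]
dir [0. 0. 1.]
both [-7.000e-01 -1.000e-01  1.239e+02]
both [-7.000e-01 -2.000e-01  2.632e+02]
dir [ 0.    -0.001  1.   ]
```

Alignment is within 1 mm. Sliding in along the axis, with the upper end at z≈263 now. First leg is 55 mm.

move_arm([
  [-5, 0.3, 8.7, 0, 30],
  [-10, 0.3, 17.3, 0, 30],
  [-13, 0.3, 22.5, 0, 30],
  [-16, 0.3, 27.7, 0, 30],
  [-19, 0.3, 32.9, 0, 30],
  [-22, 0.3, 38.1, 0, 30],
  [-25, 0.3, 43.3, 0, 30],
  [-27.5, 0.3, 47.6, 0, 30],
  [-27.5, 0.3, 47.6, 0, 30],
])

```text
time: 8.7
tool_pos: [0.4497, 0.1508, 0.222]
tcp_rot: [0.497, -3.101, 0.0]
wrist_force: [-0.6, 0.0, -2.7]
width: 0.447
```

```bash
python3 - <<'E'
from h import *
plan()
d=cam('scene'); cv2.imwrite('pics/scene6.png',cv2.resize(d['pixels'][150:330,320:500,::-1],None,fx=3.3,fy=3.3,interpolation=cv2.INTER_CUBIC))
E
```

```text
t 8.7 tcp [449.7 150.8 222. ] psi 108.2 zaxis [-1.3e-03 -4.0e-04 -1.0e+00] F [-0.6  0.  -2.7] w 0.447
```

View pics/scene6.png

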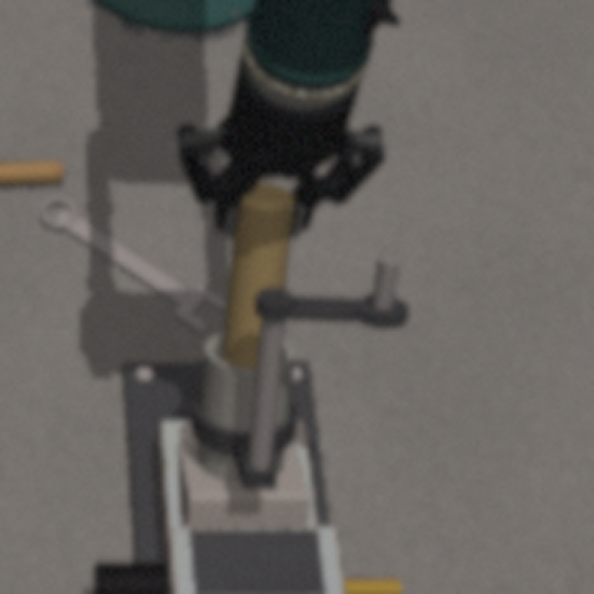

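The tip is in the mouth with no contact force. Continuing to about 18 mm short of home.

move_arm([
  [-3, 0, 5.2, 0, 30],
  [-6, 0, 10.4, 0, 30],
  [-9, 0, 15.6, 0, 30],
  [-12, 0, 20.8, 0, 30],
  [-15, 0, 26, 0, 30],
  [-18, 0, 31.2, 0, 30],
  [-20, 0, 34.6, 0, 30],
  [-20, 0, 34.6, 0, 30],
], newtons=35)

```text
time: 9.55
tool_pos: [0.4687, 0.157, 0.1875]
tcp_rot: [0.497, -3.101, 0.0]
wrist_force: [-0.8, -0.5, -1.4]
width: 0.448
```

```bash
python3 - <<'E'
from h import *
plan()
d=cam('scene'); cv2.imwrite('pics/scene7.png',cv2.resize(d['pixels'][150:330,320:500,::-1],None,fx=3.3,fy=3.3,interpolation=cv2.INTER_CUBIC))
E
```

```text
t 9.55 tcp [468.7 157.  187.5] psi 108.2 zaxis [-1.3e-03 -3.0e-04 -1.0e+00] F [-0.8 -0.5 -1.4] w 0.448
```

View pics/scene7.png

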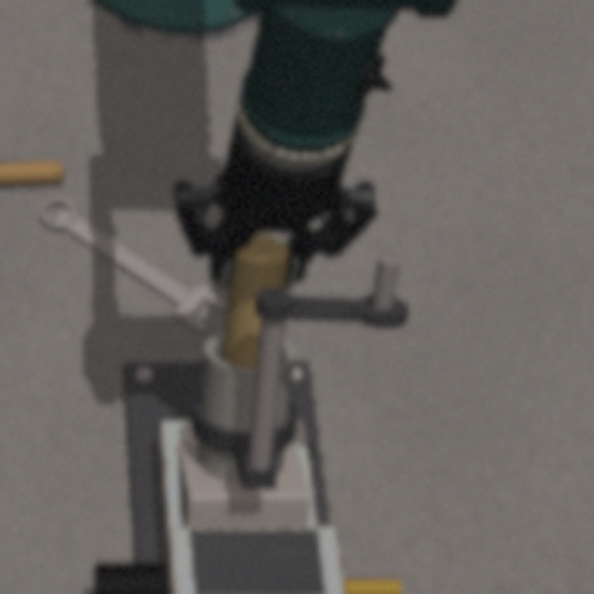

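Still only −1.4 N, well inside. Releasing, so it can slide home under gravity.

move_arm([
  [0, 0, 0, 0, 70],
  [0, 0, 0, 0, 70],
  [0, 0, 0, 0, 70],
  [0, 0, 0, 0, 70],
  [0, 0, 0, 0, 70],
  [0, 0, 0, 0, 70],
  [10, 0, -17.3, 0, 70],
  [30, 0, -52, 0, 70],
  [50, 0, -86.6, 0, 70],
  [70, 0, -121, 0, 70],
  [70, 0, -121, 0, 70],
])

```text
time: 10.7
tool_pos: [0.4035, 0.1355, 0.3153]
tcp_rot: [-0.496, 3.092, 0.002]
wrist_force: [0.3, 0.1, -0.1]
width: 0.701
```

```bash
python3 - <<'E'
from fitc import *
plan()
d=cam('scene'); cv2.imwrite('pics/scene8.png',cv2.resize(d['pixels'][150:330,320:500,::-1],None,fx=3.3,fy=3.3,interpolation=cv2.INTER_CUBIC))
P=pts(d)*1000
p=(542.6,182.3,18.3);y=np.radians(p[2]);h=np.array([np.cos(y),np.sin(y),0]);z=np.array([0,0,.866])-h*.5;x=h*.866+np.array([0,0,.5]);yy=np.cross(z,x);M=np.stack([x,yy,z],1);O=np.array([p[0],p[1],78])
for n,Q in [('scene',P),('top',pts(cam('top'))*1000)]:
    L=(Q.reshape(-1,3)-O)@M; k=(np.hypot(L[:,0],L[:,1])<15)&(L[:,2]>95)&(L[:,2]<230); 
    print(n,k.sum(),np.percentile(L[k,2],[5,25,50,75,95]) if k.sum() else '')
d=load('top'); cv2.imwrite('pics/top8.png',cv2.resize(d['pixels'][170:315,140:285,::-1],None,fx=4,fy=4,interpolation=cv2.INTER_CUBIC))
E
```

```text
t 10.7 tcp [403.5 135.5 315.3] psi 108.2 zaxis [ 0.0097  0.0026 -0.9999] F [ 0.3  0.1 -0.1] w 0.701
scene 84 [123.37020179 148.63476578 150.94775816 152.08817527 153.02219591]
top 0
```

View pics/scene8.png

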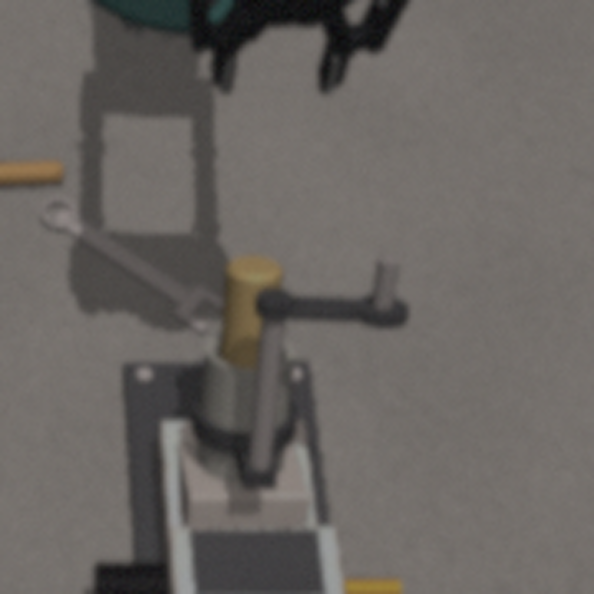

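View pics/top8.png

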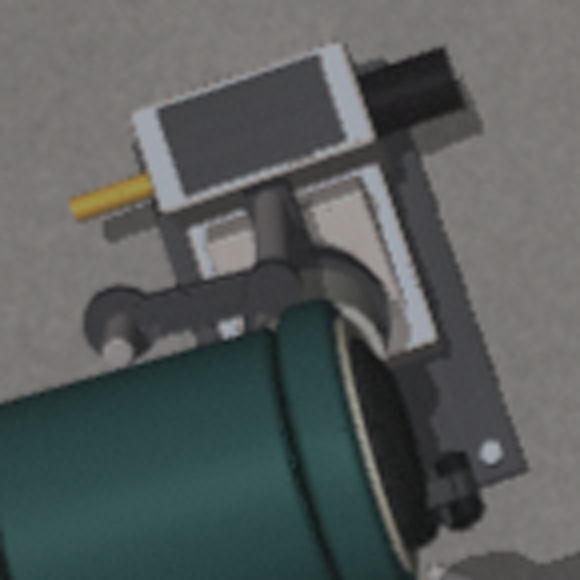

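The stick dropped home by itself: its outer end reads z≈151 mm (nominal 150). I'll give it a light push with the shut fingers to be sure.

```bash
python3 - <<'E'
from h import *
plan((467,157,240,108.2),(467,157,207,108.2))
E
```

```text
t 10.8 tcp [402.8 135.3 310.5] psi 108.2 zaxis [ 3.3e-03  9.0e-04 -1.0e+00] F [-0.1  0.4  0.3] w 0.7
(467, 157, 240, 108.2) -> [-67.5   0.6  70.8] turn 0.0
(467, 157, 207, 108.2) -> [-67.4   0.6 103.8] turn 0.0
```

move_arm([
  [0, 0, 0, 0, 0],
  [-30, 0, 20, 0, 0],
  [-67, 0, 40, 0, 0],
  [-67, 0, 60, 0, 0],
  [-67, 0, 78, 0, 0],
  [-67, 0, 86, 0, 0],
  [-67, 0, 92, 0, 0],
  [-67, 0, 96, 0, 0],
  [-67, 0, 100, 0, 0],
  [-67, 0, 104, 0, 0],
  [-67, 0, 104, 0, 0],
])

```text
time: 11.9
tool_pos: [0.4669, 0.1564, 0.2091]
tcp_rot: [-0.497, 3.099, 0.001]
wrist_force: [-6.5, -2.1, 13.6]
width: -0.002
```

```bash
python3 - <<'E'
from h import *
plan()
E
```

```text
t 11.9 tcp [466.9 156.4 209.1] psi 108.2 zaxis [ 3.e-03  9.e-04 -1.e+00] F [-6.5 -2.1 13.6] w -0.002
```

At 13.6 N of push the stick didn't yield, so it is home. Now the keeper: I'll compute the waypoints for gripping the pin and following its arc.

```bash
cat > arc.py <<'E'
from h import *
p=(542.6,182.3,18.25);y=np.radians(p[2]);h=np.array([np.cos(y),np.sin(y),0]);z=np.array([0,0,.866])-h*.5;x=h*.866+np.array([0,0,.5]);yy=np.cross(z,x);M=np.stack([x,yy,z],1);O=np.array([p[0],p[1],78])
def tcp(q,zz=189,R=70): a=1.222+q; return O+M@np.array([70+R*np.cos(a),R*np.sin(a),zz])-np.array([0,0,21])
E
python3 - <<'E'
from arc import *
for n in ['top','scene']:
    X=(pts(load(n) if n=='top' else cam(n)).reshape(-1,3)*1000-O)@M
    k=(X[:,2]>172)&(X[:,2]<205)&(abs(X[:,0]-78)<20)&(abs(X[:,1]-69)<20); print(n,k.sum(),np.median(X[k],0).round(1),cv2.minEnclosingCircle(X[k][:,:2].astype(np.float32)))
t=tcp(.235); print(t)
plan((467,156,330,108.2),(*(t+[0,0,60]),108.2),(*t,108.2))
E
```

```text
top 83 [ 80.1  67.6 195.1] ((77.24830627441406, 68.12727355957031), 7.5728654861450195)
scene 86 [ 83.1  67.9 188.4] ((79.61968231201172, 69.14722442626953), 8.729328155517578)
[495.18268025 239.89171807 259.6482809 ]
t 11.95 tcp [466.8 156.4 209. ] psi 108.2 zaxis [ 3.1e-03  9.0e-04 -1.0e+00] F [-6.2 -1.7 12.7] w 0.001
(467, 156, 330, 108.2) -> [  -0.4   -0.4 -121. ] turn 0.0
(np.float64(495.1826802508734), np.float64(239.89171806897255), np.float64(319.64828090059916), 108.2) -> [ -53.4   70.5 -110.5] turn 0.0
(np.float64(495.1826802508734), np.float64(239.89171806897255), np.float64(259.64828090059916), 108.2) -> [-53.2  70.5 -50.5] turn 0.0
```

move_arm([
  [5, 0, -40, 0, 0],
  [5, 0, -85, 0, 20],
  [5, 0, -120, 0, 50],
  [-25, 35, -120, 0, 50],
  [-53, 70, -120, 0, 50],
  [-53, 70, -115, 0, 50],
  [-53, 70, -85, 0, 50],
  [-53, 70, -60, 0, 50],
  [-53, 70, -53, 0, 50],
  [-53, 70, -53, 0, 50],
  [-53, 70, -53, 0, 0],
  [-53, 70, -53, 0, 0],
  [-53, 70, -53, 0, 0],
  [-53, 70, -53, 0, 0],
  [-53, 70, -53, 0, 0],
  [-53, 70, -53, 0, 0],
], newtons=30)

```text
time: 13.55
tool_pos: [0.4953, 0.2385, 0.2601]
tcp_rot: [-0.497, 3.1, -0.002]
wrist_force: [-0.4, -5.0, 6.4]
width: 0.15
```

```bash
python3 - <<'E'
from arc import *
d=cam('scene'); cv2.imwrite('pics/scene9.png',cv2.resize(d['pixels'][150:330,320:500,::-1],None,fx=3.3,fy=3.3,interpolation=cv2.INTER_CUBIC))
s=bot.read_state(); c=np.array(s['tool_pos'])*1000
L=(c+[0,0,21]-O)@M; print('grip in tube',L.round(1))
plan(*[(*(c+tcp(q)-tcp(.235)).round(2),108.2) for q in np.linspace(.235,1.94,15)])
E
```

```text
grip in tube [ 77.9  68.2 189.5]
t 13.6 tcp [495.3 238.5 260.1] psi 108.2 zaxis [ 2.5e-03 -8.0e-04 -1.0e+00] F [ 0.2 -5.6  6.2] w 0.153
(np.float64(495.3), np.float64(238.52), np.float64(260.09), 108.2) -> [0. 0. 0.] turn 0.0
(np.float64(488.16), np.float64(236.64), np.float64(255.84), 108.2) -> [7.4 0.5 4.2] turn 0.0
(np.float64(481.36), np.float64(233.77), np.float64(251.59), 108.2) -> [14.7 -0.1  8.5] turn 0.0
(np.float64(474.98), np.float64(229.97), np.float64(247.41), 108.2) -> [22.  -1.7 12.6] turn 0.0
(np.float64(469.14), np.float64(225.29), np.float64(243.35), 108.2) -> [29.  -4.4 16.7] turn 0.0
(np.float64(463.9), np.float64(219.79), np.float64(239.49), 108.2) -> [35.7 -7.9 20.5] turn 0.0
(np.float64(459.36), np.float64(213.55), np.float64(235.87), 108.2) -> [ 42.  -12.4  24.2] turn 0.0
(np.float64(455.57), np.float64(206.68), np.float64(232.55), 108.2) -> [ 47.8 -17.8  27.5] turn 0.0
(np.float64(452.6), np.float64(199.27), np.float64(229.58), 108.2) -> [ 52.9 -23.9  30.4] turn 0.0
(np.float64(450.49), np.float64(191.43), np.float64(227.01), 108.2) -> [ 57.4 -30.7  33. ] turn 0.0
(np.float64(449.27), np.float64(183.27), np.float64(224.86), 108.2) -> [ 61.1 -38.   35.2] turn 0.0
(np.float64(448.95), np.float64(174.93), np.float64(223.18), 108.2) -> [ 64.  -45.9  36.8] turn 0.0
(np.float64(449.55), np.float64(166.51), np.float64(221.99), 108.2) -> [ 66. -54.  38.] turn 0.0
(np.float64(451.05), np.float64(158.16), np.float64(221.3), 108.2) -> [ 67.2 -62.4  38.7] turn 0.0
(np.float64(453.43), np.float64(149.98), np.float64(221.13), 108.2) -> [ 67.5 -71.   38.9] turn 0.0
```

View pics/scene9.png

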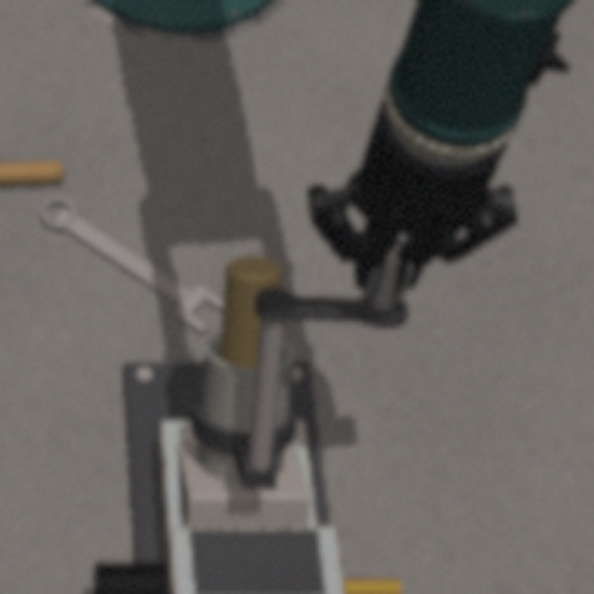

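The pin is gripped (width 0.15 ≈ 13 mm). Swinging the first part of the arc.

move_arm([
  [0, -1, 0, 0, 0],
  [7.4, -0.5, 4.2, 0, 0],
  [14.7, -1, 8.5, 0, 0],
  [22, -2.7, 12.6, 0, 0],
  [29, -5.4, 16.7, 0, 0],
  [35.7, -9, 20.5, 0, 0],
  [42, -13.4, 24.2, 0, 0],
  [47.8, -18.8, 27.5, 0, 0],
  [47.8, -18.8, 27.5, 0, 0],
])

```text
time: 14.5
tool_pos: [0.4538, 0.2074, 0.2317]
tcp_rot: [0.497, -3.101, -0.005]
wrist_force: [-4.1, 1.9, 5.0]
width: 0.148
```

```bash
python3 - <<'E'
from arc import *
s=bot.read_state(); c=np.array(s['tool_pos'])*1000
L=(c+[0,0,21]-O)@M; a=np.arctan2(L[1],L[0]-70); print('grip in tube',L.round(1),'R',np.hypot(L[1],L[0]-70),'q',a-1.222)
plan(*[(*(c+tcp(q)-tcp(a-1.222)).round(2),108.2) for q in np.linspace(a-1.222,1.97,9)])
d=cam('scene'); cv2.imwrite('pics/scene10.png',cv2.resize(d['pixels'][150:330,320:500,::-1],None,fx=3.3,fy=3.3,interpolation=cv2.INTER_CUBIC))
E
```

```text
grip in tube [ 21.1  51.6 189.5] R 71.06883738230025 q 1.1066695733999592
t 14.5 tcp [453.8 207.4 231.7] psi 108.2 zaxis [-0.0011  0.0028 -1.    ] F [-4.1  1.9  5. ] w 0.148
(np.float64(453.82), np.float64(207.38), np.float64(231.73), 108.2) -> [-0.  0. -0.] turn 0.0
(np.float64(451.26), np.float64(200.77), np.float64(229.13), 108.2) -> [ 4.5 -5.5  2.6] turn 0.0
(np.float64(449.38), np.float64(193.82), np.float64(226.84), 108.2) -> [  8.5 -11.5   4.9] turn 0.0
(np.float64(448.19), np.float64(186.63), np.float64(224.89), 108.2) -> [ 11.8 -18.    6.8] turn 0.0
(np.float64(447.72), np.float64(179.26), np.float64(223.3), 108.2) -> [ 14.6 -24.8   8.4] turn 0.0
(np.float64(447.96), np.float64(171.81), np.float64(222.09), 108.2) -> [ 16.7 -32.    9.5] turn 0.0
(np.float64(448.92), np.float64(164.37), np.float64(221.26), 108.2) -> [ 18.1 -39.4  10.4] turn 0.0
(np.float64(450.58), np.float64(157.01), np.float64(220.84), 108.2) -> [ 18.8 -46.9  10.7] turn 0.0
(np.float64(452.92), np.float64(149.84), np.float64(220.83), 108.2) -> [ 18.8 -54.4  10.7] turn 0.0
```

View pics/scene10.png

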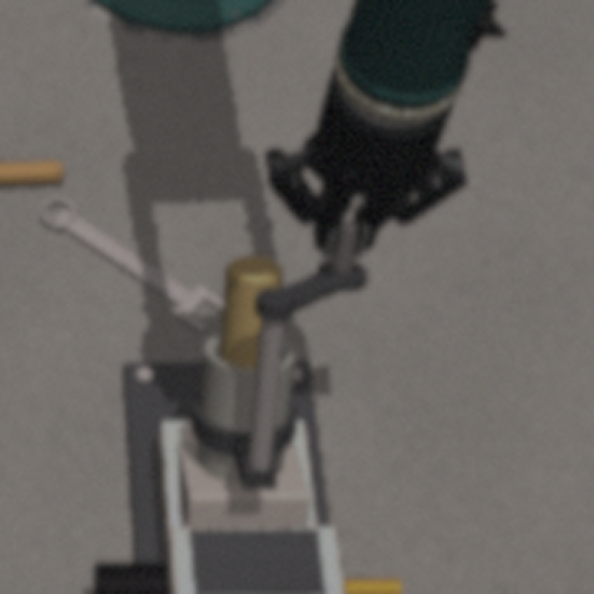

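The keeper follows (q≈1.1, forces about 6 N). Second part, pressing lightly past the stop.

move_arm([
  [4.5, -5.5, 2.6, 0, 0],
  [8.5, -11.5, 4.9, 0, 0],
  [11.8, -18, 6.8, 0, 0],
  [14.6, -24.8, 8.4, 0, 0],
  [16.7, -32, 9.5, 0, 0],
  [18.1, -39.4, 10.4, 0, 0],
  [18.8, -46.9, 10.7, 0, 0],
  [18.8, -52, 10.7, 0, 0],
  [18.8, -56, 10.7, 0, 0],
  [18.8, -58, 10.7, 0, 0],
])

```text
time: 15.55
tool_pos: [0.449, 0.149, 0.2179]
tcp_rot: [0.493, -3.09, -0.016]
wrist_force: [-17.1, 16.8, 2.1]
width: 0.152
```

```bash
python3 - <<'E'
from arc import *
s=bot.read_state(); c=np.array(s['tool_pos'])*1000
L=(c+[0,0,21]-O)@M; a=np.arctan2(L[1],L[0]-70); print('grip in tube',L.round(1),'q',a-1.222)
plan()
d=cam('scene'); cv2.imwrite('pics/scene11.png',cv2.resize(d['pixels'][150:330,320:500,::-1],None,fx=3.3,fy=3.3,interpolation=cv2.INTER_CUBIC))
E
```

```text
grip in tube [ -5.5  -2.3 189. ] q -4.332901596552243
t 15.55 tcp [449.  149.  217.9] psi 108.1 zaxis [-0.0142  0.0078 -0.9999] F [-17.1  16.8   2.1] w 0.152
```

View pics/scene11.png

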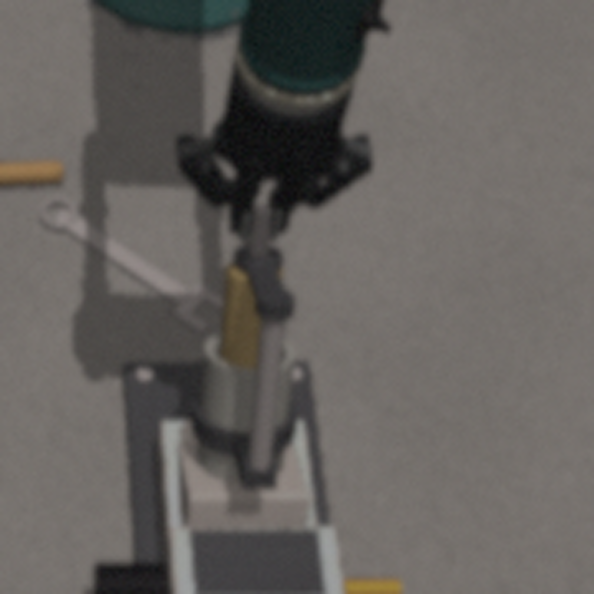

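It is at the stop: pin y≈−2 mm, with about 20 N against it. Opening while still biased against the stop, then backing off.

move_arm([
  [0, 0, 0, 0, 80],
  [0, 0, 0, 0, 80],
  [0, 0, 0, 0, 80],
  [0, 0, 0, 0, 80],
  [0, 0, 0, 0, 80],
  [0, 3, 0, 0, 80],
  [10, 4, -17, 0, 80],
  [25, 4, -43, 0, 80],
  [40, 4, -80, 0, 80],
  [40, 4, -125, 0, 80],
  [40, -40, -150, 0, 80],
  [40, -85, -150, 0, 80],
  [40, -130, -150, 0, 80],
  [40, -175, -150, 0, 80],
  [40, -220, -150, 0, 80],
  [40, -220, -150, 0, 80],
])

```text
time: 17.2
tool_pos: [0.4869, -0.0806, 0.3696]
tcp_rot: [0.488, -3.103, 0.003]
wrist_force: [-0.1, 0.8, -0.5]
width: 0.8
```

```bash
python3 - <<'E'
from arc import *
plan()
for n in ['scene','top']:
    d=cam(n); X=(pts(d).reshape(-1,3)*1000-O)@M
    k=(X[:,2]>172)&(X[:,2]<205)&(np.hypot(X[:,0],X[:,1])<25); print(n,k.sum(),'pin',cv2.minEnclosingCircle(X[k][:,:2].astype(np.float32)) if k.sum()>3 else '')
    im=d['pixels'][:,:,::-1]
    cv2.imwrite(f'pics/{n}12.png',cv2.resize(im[150:330,320:500] if n=='scene' else im[170:315,140:285],None,fx=3.3,fy=3.3,interpolation=cv2.INTER_CUBIC))
    cv2.imwrite(f'pics/{n}12f.png',im)
E
```

```text
t 17.2 tcp [486.9 -80.6 369.6] psi 107.9 zaxis [-4.e-04 -2.e-03 -1.e+00] F [-0.1  0.8 -0.5] w 0.8
scene 74 pin ((3.059023857116699, -3.3133537769317627), 9.613442420959473)
top 79 pin ((1.6238114833831787, -1.9699362516403198), 7.708305358886719)
```

View pics/scene12.png

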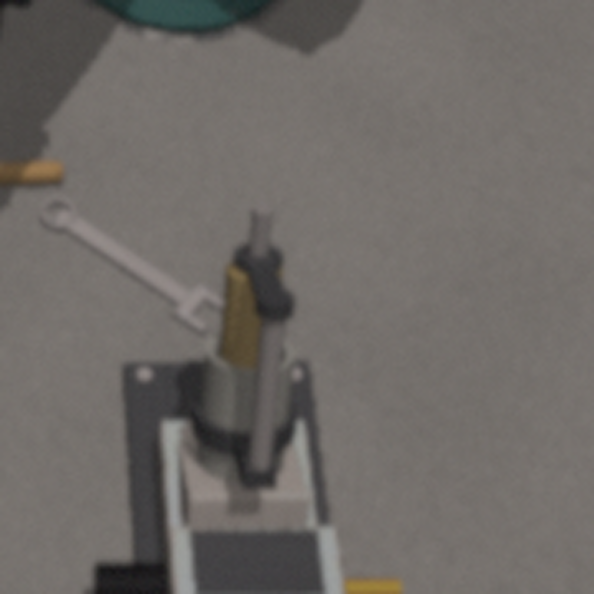

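View pics/top12.png

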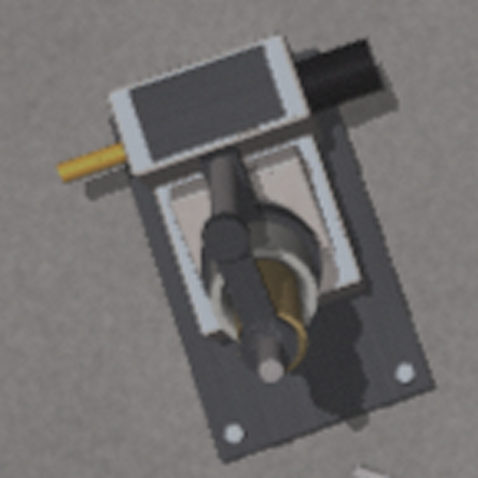

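View pics/scene12f.png

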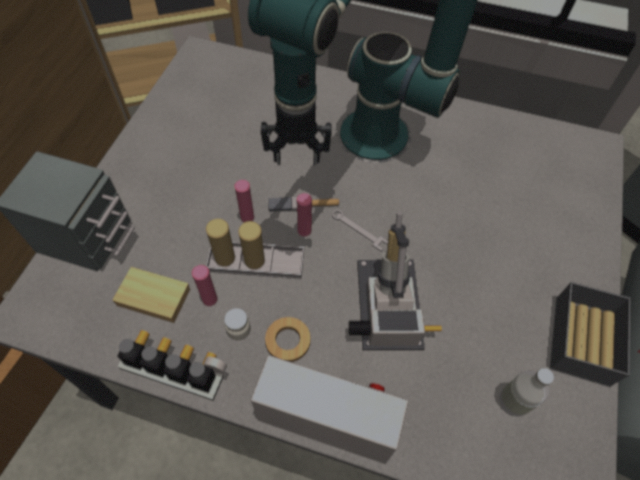

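The keeper bar lies over the stick end, with the pin within about 3 mm of the bore axis, on the stop's side. The thick sticks stand at (221,243) and (252,245) and the robot is clear. Handing in.

```bash
python3 -c "
from workcell import bot
print(bot.finish_job())"
```

```text
the job is handed in; nothing more can be done
None
```

The slim stick is fully home in the feed tube and the keeper arm is over its end, against the stop. I handed the job in at about 17 s.

**How it went:** I picked the slim stick by its measured radius, 19.9 mm against 28.4 mm for the thick ones. The tool cannot tilt, so I levered the stick over the tray's end rim until it leaned 29.9° in the grip. I lined it up with the bore, slid it most of the way in and released it, and it dropped home by itself. I then gripped the keeper's pin and swung it along its arc to the stop.

**Last checks:**
- **Stick:** before the keeper swing, its outer end read z ≈ 151 mm (nominal 150). It did not yield to a push of about 14 N.
- **Keeper:** the arm passed over the stick end and pressed on its stop with about 20 N. After release the pin read (1.6, −2.0) mm from the bore axis in the top camera and (3.1, −3.3) mm in the scene camera. Nominal is 0, 0; the cameras are good to about 2 mm, so the scene reading is slightly outside that.
- **Surroundings:** both thick sticks and the pink look-alikes are standing, and the robot is touching nothing.

No check failed.

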